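# Put the shut bill folder out over the stand's edge for collection

### The arm

A 6-joint arm with a two-finger parallel gripper is mounted at the origin on a cart in front of the work surface, level with it; the furniture and walls round the work are solid. World frame = base frame: x ahead of the robot, y to its left, z up, the work surface at z = 0. Lengths are in m, angles in rad, forces in N, time in s.
With the tool pointing down it reaches from about 0.35 to 0.975 m from the base axis. Payload 4.9 kg.
Tool frame: the origin (TCP) lies between the finger pads; the fingertips stand 14 mm ahead of it and the grasp point (between the pads) lies 5 mm behind it (manip.finger_overhang is the distance from the TCP to the fingertips, in m); z points along the fingers, y is the line along which they close (so a half turn about z gives the same grasp; the last joint's range is limited). The gripper opens to 85 mm and grips with 20 to 120 N. Pads are 22 mm wide; open, the fingers measure 114 mm over their backs; the gripper's body (76 mm by 85 mm) begins 54 mm behind the grasp point. The pads swing forward as they close: fully open they stand 13 mm farther back than shut.
Start: joints at [1.112, 0.053, 1.613, -0, 1.476, -0.119], TCP at [0.208, 0.589, 0.207] pointing down, gripper open.
Joint ranges: [-3.01, 3.01], [-1.01, 2.22], [0.06, 2.58], [-1.02, 4.17], [0.09, 2.62], [-3.14, 3.14]. Speed limits (rad/s): [2.57, 2.57, 3.14, 3.14, 3.14, 3.14].

### API

Orientations are given as a unit quaternion [w, x, y, z].
In Python, from plant import manip, grab_frame gives the robot as it stands.
- The arm moves only by the tool servo_tool, never from a script. Its argument "deltas" is a list that holds one entry, the list of rows, each a list of 5 numbers: the opening in per cent of the stroke, from 0 (shut) to 100 (fully open), then the shift along the world's x, y, z in m, then the turn about the world's z in degrees. A call has exactly 8 rows; each row shifts and turns the commanded pose from where the row before left it; what a row does not reach is not made up. A row lasts 1/10 s, in which the tool goes at most 50 mm and 8.59 degrees, less where a joint would pass 70% of its speed; a pose out of reach is approached as far as the arm can. A call is refused whole if a number of a shift passes 0.05 or a number of a turn 8.59, either way. A call with a gripper value outside its range is refused whole. The fingers move at their own pace and stop on an object; the grip force is fixed at half the most. Time passes only in rows, so rows that do not move let the fingers close, or fill a call up. It gives the time, the measured TCP pose, the force, the opening and the grip force at its end, in the units of the state.
- manip.state(): the state, without advancing time (a new reading comes with each control period).
- grab_frame(name): name is "scene" or "side" or "wrist"; returns a dict with "pixels" (400x640x3 uint8, red, green, blue), "z_map" (400x640 float32, m along the optical axis (not along the pixel's ray), 0 where there is no reading), "fx", "fy", "cx", "cy" (pixels), "rvec" (rotation vector, rad) and "tvec" (3), from world to camera coordinates, as OpenCV has them; the wrist camera has in their place "T_tool_cam" (4x4, takes a point from camera to tool coordinates, whose origin is the TCP and whose axes are the flange's). Camera axes: x right, y down, z forward; pixel columns grow to the right and rows downward; lengths in m; the calibration is good to about 2 mm. A picture is of the moment at which its call begins: read the wrist's pose just before it.
- manip.job_done(): hands the job in; it is judged then, once.
The state is a dict: "time": time; "joint_pos": joint angles; "joint_vel": joint speeds; "joint_efforts": joint torques, N m; "tool_pos": TCP position; "tool_rot": TCP orientation; "contact_force": force on the tool from outside, world axes, zero at the start; "ft_torque": the same for the moment, N m; "gripper_width": opening from 0.0 (shut) to 1.0 (fully open); "grasp_force": force on a finger pad.
Only numpy, scipy, OpenCV 4.12 (cv2) and the standard library are available. Lean on these libraries where they do the work, as an engineer would, in place of code of your own. Each camera call takes 0.05 s, during which the arm holds its last target. There are 200 camera calls.

### The job

The bill folder with the guest's card in it is ready for the waiter: press its raised cover shut while it still lies wholly on the stand, then push the folder along the top until its left end sticks out 5 cm over the stand's left edge, square to that edge, so that the waiter can take it in passing. Only touch and push it with the fingertips, never pick it up; leave the cover shut and the folder lying flat, and do not disturb the candle glass, tumbler, salt cellar, order pad and pen round it.

Things in the scene. Friction and masses are not known exactly. Their poses are not given: they have to be found in the camera images.
- bill_folder: dark red leather bill folder, a stiff book-like wallet 125 mm (its x) by 200 mm (its y), 10.5 mm thick when shut, about 0.32 kg, lying flat on the stand and free to slide; hidden friction against the stand. Origin: centre of the underside (so it reaches 62.5 mm either way in x and 100 mm either way in y). Its long axis is y, pointing to the robot's left within about 0.4 rad; its spine (hinge) is the long side at +x, away from the robot; z is up. The back leaf is 4 mm thick
- folder_cover (a joint): angle of the folder's cover, rad: 0 = shut flat, grows as the cover's free long side rises; starts ajar between 0.5 and 1.0. The hinge line runs along the folder's y at 58.5 mm in +x from its origin and 6.5 mm above the stand; the cover reaches 121 mm from there towards the robot, is 4 mm thick and 200 mm long. The hinge is stiff (about 0.07 N m, so 1 to 3 N from above shuts it) and the cover stays where it is left, it does not spring back
- cover_lip (a point): middle of the cover's free long side, on its outer face: 121 mm from the hinge; about 10.5 mm above the stand when shut, 68 to 111 mm when ajar
- folder_left_end (a point): middle of the folder's left short side (100 mm in its +y from its origin), on its underside: the end that shall stick out
- folder_right_end (a point): middle of the folder's right short side (100 mm in its -y from its origin), on its underside: the end to push on
- stand_left_edge (a point): a point on the left edge of the stand's dark wooden top, which is a straight line along world x (y = 0.370); its z is the top surface (0). The top spans x = 0.30 to 0.758 and ends at a tall wooden panel there; beyond the left edge is a free drop to the floor
- votive: ribbed coloured candle glass, 73 mm across, 104 mm tall, standing between folder and rear panel; origin: centre of its underside. Leave it alone. This glass, the tumbler and the salt cellar stand in one row, in any order
- glass: clear tumbler standing upside down, 68 mm across, 102 mm tall, between folder and rear panel; origin: centre of its underside. Leave it alone
- salt_cellar: round light-brown wooden salt cellar with a flat lid and a small knob, 70 mm across, 67 mm tall, in the row before the rear panel; origin: centre of its underside. Leave it alone
- order_pad: white order pad, 125 mm (x) by 75 mm (y) by 12 mm, to the right of the folder; origin: centre of its underside. Leave it alone
- pen: black ball pen, 145 mm long (y), 12 mm wide, 9 mm high, at the front right; origin: centre of its underside. Leave it alone

How it is judged:
By the outcome, as a careful person would: the job done as asked, in the order asked, and still so for the second after the job is handed in, with the robot touching nothing.
It also fails if it takes over 64 s, if anything falls off the work surface, if the arm or the gripper's body presses on something with over 40 N, if the wrist force passes 120 N, or if a joint passes its speed limit or range.

## Working session

There is one attempt and no reset: what is moved stays moved. The work goes in short steps, Python scripts to look and compute and a tool call to move; the robot and the scene stay as the last step left them, time stands still between calls to the robot, and variables do not carry over. Pictures are saved under pics/ and viewed, at most 10 in all, crops included, and the job is handed in when it is done.

Besides the shell and the picture viewer there is one more tool, called after ">>>" by a JSON object that holds its "op" and its "data". servo_tool: Moves the arm, as the interface text tells. Its arguments: {"type":"object","properties":{"deltas":{"type":"array"}},"required":["deltas"]}

```bash
mkdir -p pics; cat > h.py <<'E'
import numpy as np, cv2
from plant import manip, grab_frame
def cloud(f):
    z=f["z_map"]; v,u=np.mgrid[0:z.shape[0],0:z.shape[1]]
    p=np.stack([(u-f["cx"])/f["fx"]*z,(v-f["cy"])/f["fy"]*z,z],-1)
    R=cv2.Rodrigues(np.array(f["rvec"],float))[0]
    P=(p-np.array(f["tvec"]).ravel())@R
    P[z==0]=np.nan
    return P
def save(f,n): cv2.imwrite("pics/%s.png"%n,f["pixels"][:,:,::-1])
E
python3 - <<'E'
from h import *
print(manip.state())
a=[]
for n in("scene","side"):
    f=grab_frame(n);save(f,n+"0");np.savez("/tmp/"+n,P=cloud(f),c=f["pixels"])
    R=cv2.Rodrigues(np.array(f["rvec"],float))[0];print(n,-R.T@np.array(f["tvec"]).ravel())
E
```

```text
{'time': 0.0, 'joint_pos': array([ 1.11200311e+00,  5.33602628e-02,  1.61432023e+00, -5.49264805e-06,
        1.47601533e+00, -1.18998971e-01]), 'joint_vel': array([-1.33442152e-04, -5.49155699e-05,  1.13785019e-03,  5.56717643e-06,
       -6.30327508e-04,  2.23757300e-04]), 'joint_efforts': array([ 2.06565608e-03, -3.93680763e+01, -3.70181572e+01, -1.03229474e-04,
        6.96208430e-03, -1.53163404e-05]), 'tool_pos': array([0.20800149, 0.58864224, 0.20604531]), 'tool_rot': array([-2.96969318e-04,  1.69080603e-01,  9.85601666e-01, -1.00878249e-03]), 'contact_force': array([-1.13876929,  0.58113922, -0.00639455]), 'ft_torque': array([-0.04199356,  0.00166583,  0.01721007]), 'grasp_force': 0.0, 'gripper_width': 0.9992896445481744}
scene [-0.04880066 -0.2608448   0.85527372]
side [0.54931118 0.92701914 0.72108988]
```

View pics/scene0.png

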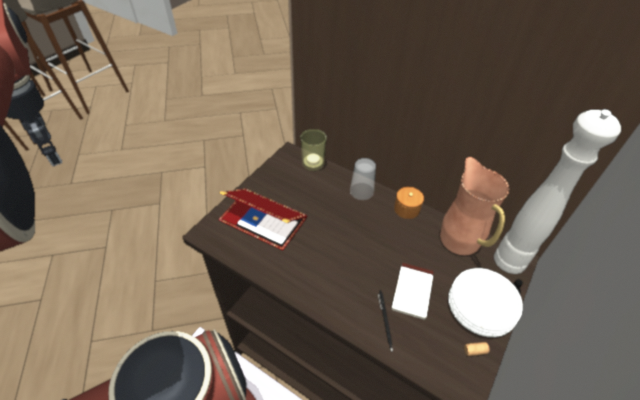

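View pics/side0.png

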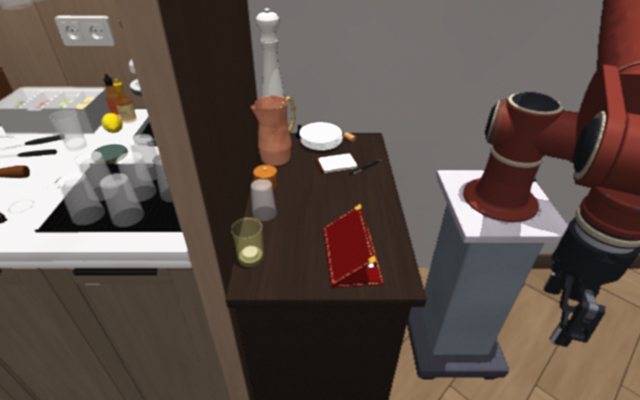

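The scene view shows the folder at about (220–305, 185–245), with its cover ajar. Beyond it are the votive at (313,150), the tumbler at (363,180) and the salt cellar at (409,203). The pad is at (413,290) and the pen at (385,320). The side view shows the cover's outer face at about (350,245), with the folder's left end towards the camera.

```bash
python3 - <<'E'
from h import *
from scipy.optimize import least_squares
d=np.load("/tmp/side.npz");P=d["P"];hsv=cv2.cvtColor(d["c"],cv2.COLOR_RGB2HSV)
x,y,z=P[...,0],P[...,1],P[...,2]
def rep(n,m):
    q=P[m];print(n,len(q),np.nanmin(q,0).round(3),np.nanmax(q,0).round(3),np.nanmedian(q,0).round(3))
box=(x>.3)&(x<.74)&(y<.40)&(y>-.3)
red=box&(hsv[...,1]>150)&((hsv[...,0]<8)|(hsv[...,0]>172))&(z<.13)&(y>.05)
rep("red",red)
tab=box&(abs(z)<.006)&(hsv[...,2]<70);rep("table",tab)
# cover plane by RANSAC-ish: points z>0.015
Q=P[red&(z>.018)]
c=Q.mean(0)
for _ in range(5):
    n=np.linalg.svd(Q-c)[2][2]; r=(Q-c)@n; Q=Q[abs(r)<.004]; c=Q.mean(0)
n*=np.sign(n[2]);print("plane",c,n,len(Q),r.std())
ang=np.arccos(n[2]);yaw=np.arctan2(n[1],n[0]);print("angle",ang,"yaw of normal",yaw)
e=np.array([np.cos(yaw),np.sin(yaw)]);l=np.array([-e[1],e[0]])
cov=P[red&(abs((P-c)@n)<.006)]
s=cov[:,:2]@l;t=cov[:,:2]@e
print("l",np.percentile(s,[0,1,50,99,100]),"e",np.percentile(t,[0,1,99,100]),"z",np.percentile(cov[:,2],[0,1,99,100]))
zmask=red&(z<.02);rep("low",zmask)
# both cams : objects
for nm in("side","scene"):
    d=np.load(f"/tmp/{nm}.npz");P=d["P"];x,y,z=P[...,0],P[...,1],P[...,2]
    m=((x>.3)&(x<.745)&(y<.37)&(y>-.3)&(z>.007)).astype(np.uint8)
    k,lab,st,_=cv2.connectedComponentsWithStats(m)
    for i in range(1,k):
        if st[i,4]>60: rep(nm,lab==i)
    if nm=="scene":
        m=(x>.3)&(x<.74)&(y>.05)&(y<.45)&(z>.001)&(z<.12)
        h=cv2.cvtColor(d["c"],cv2.COLOR_RGB2HSV)
        m&=(h[...,1]>150)&((h[...,0]<8)|(h[...,0]>172))
        rep("scene red low",m&(z<.012))
        q=P[m&(z<.012)];s=q[:,:2]@l;t=q[:,:2]@e
        print("l",np.percentile(s,[0,1,99,100]),"e",np.percentile(t,[0,1,99,100]))
E
```

```text
red 3271 [ 0.392  0.05  -0.004] [0.533 0.339 0.087] [0.47  0.267 0.036]
table 17457 [ 0.301 -0.3   -0.006] [0.74  0.373 0.006] [0.538 0.153 0.   ]
plane [0.47309023 0.24409285 0.0513819 ] [0.61715348 0.05192961 0.78512732] 2250 0.0011194037077246744
angle 0.6678946574214971 yaw of normal 0.08394600537808188
l [0.09379479 0.09923434 0.20687184 0.29347883 0.29526261] e [0.44691035 0.44963394 0.54465389 0.54567287] z [0.00396315 0.00821266 0.08411361 0.08736509]
low 1091 [ 0.392  0.05  -0.004] [0.533 0.339 0.02 ] [0.459 0.302 0.006]
side 4599 [ 0.626 -0.299  0.007] [0.745 0.28  0.212] [ 0.7   -0.07   0.083]
side 331 [ 0.474 -0.3    0.009] [ 0.602 -0.256  0.049] [ 0.535 -0.281  0.031]
side 488 [ 0.422 -0.243  0.007] [ 0.559 -0.137  0.015] [ 0.491 -0.186  0.011]
side 2756 [0.417 0.132 0.007] [0.533 0.339 0.087] [0.475 0.252 0.047]
scene 827 [0.675 0.208 0.007] [0.745 0.281 0.107] [0.695 0.236 0.069]
scene 811 [0.663 0.035 0.007] [0.726 0.097 0.105] [0.678 0.06  0.071]
scene 4135 [ 0.619 -0.299  0.007] [ 0.745 -0.164  0.215] [ 0.653 -0.229  0.145]
scene 711 [ 0.67  -0.103  0.007] [ 0.739 -0.032  0.067] [ 0.689 -0.072  0.054]
scene 1110 [0.418 0.132 0.007] [0.53  0.339 0.088] [0.467 0.233 0.052]
scene 1551 [ 0.417 -0.24   0.007] [ 0.556 -0.136  0.016] [ 0.482 -0.189  0.01 ]
scene 822 [ 0.466 -0.3    0.013] [ 0.6   -0.26   0.048] [ 0.526 -0.284  0.039]
scene 109 [ 0.343 -0.2    0.007] [ 0.436 -0.13   0.012] [ 0.389 -0.164  0.008]
scene red low 473 [0.395 0.131 0.001] [0.53  0.336 0.012] [0.43  0.299 0.006]
l [0.09504603 0.09667826 0.29309639 0.29590376] e [0.41666477 0.41868738 0.53976645 0.54126198]
```

>>> {"op": "servo_tool", "data": {"deltas": [[[0, 0.025, -0.039, 0, -8.5], [0, 0.025, -0.039, 0, -8.5], [0, 0.025, -0.039, 0, -8.5], [0, 0.025, -0.039, 0, -8.5], [0, 0.025, -0.039, 0, -8.5], [0, 0.025, -0.039, 0, -8.5], [0, 0.025, -0.039, 0, -8.5], [0, 0.025, -0.039, 0, -8.5]]]}}

```text
time: 0.9
tool_pos: [0.4087, 0.2755, 0.2069]
tool_rot: [-0.0, 0.693, 0.721, -0.0]
contact_force: [0.8, 0.7, -0.3]
gripper_width: -0.003
grasp_force: 0.0
```

>>> {"op": "servo_tool", "data": {"deltas": [[[0, 0.014, -0.022, 0, -1.15], [0, 0.013, -0.022, -0.01, -1.15], [0, 0, 0, -0.03, 0], [0, 0, 0, -0.03, 0], [0, 0, 0, -0.027, 0], [0, 0, 0, -0.006, 0], [0, 0, 0, -0.006, 0], [0, 0, 0, -0.006, 0]]]}}

```text
time: 1.7
tool_pos: [0.4362, 0.2337, 0.0933]
tool_rot: [0.0, 0.706, 0.709, 0.001]
contact_force: [-1.0, 0.6, 1.1]
gripper_width: -0.002
grasp_force: 0.0
```

>>> {"op": "servo_tool", "data": {"deltas": [[[0, 0, 0, -0.008, 0], [0, 0, 0, -0.008, 0], [0, 0, 0, -0.008, 0], [0, 0, 0, -0.008, 0], [0, 0, 0, -0.008, 0], [0, 0, 0, -0.008, 0], [0, 0, 0, -0.008, 0], [0, 0, 0, -0.006, 0]]]}}

```text
time: 2.5
tool_pos: [0.435, 0.2331, 0.0294]
tool_rot: [-0.0, 0.706, 0.709, -0.0]
contact_force: [0.3, 0.0, 0.6]
gripper_width: 0.0
grasp_force: 0.2
```

>>> {"op": "servo_tool", "data": {"deltas": [[[0, 0, 0, -0.002, 0], [0, 0, 0, -0.001, 0], [0, 0, 0, -0.001, 0], [0, 0, 0, -0.001, 0], [0, 0, 0, 0, 0], [0, 0, 0, 0, 0], [0, 0, 0, 0, 0], [0, 0, 0, 0, 0]]]}}

```text
time: 3.3
tool_pos: [0.4355, 0.2333, 0.0255]
tool_rot: [0.0, 0.706, 0.709, 0.0]
contact_force: [0.1, 0.4, -0.7]
gripper_width: -0.003
grasp_force: 0.2
```

>>> {"op": "servo_tool", "data": {"deltas": [[[0, 0, 0, -0.001, 0], [0, 0, 0, 0, 0], [0, 0, 0, -0.001, 0], [0, 0, 0, 0, 0], [0, 0, 0, -0.001, 0], [0, 0, 0, 0, 0], [0, 0, 0, 0, 0], [0, 0, 0, 0, 0]]]}}

```text
time: 4.1
tool_pos: [0.4352, 0.2332, 0.0222]
tool_rot: [-0.0, 0.706, 0.709, -0.0]
contact_force: [-0.8, -0.0, 0.8]
gripper_width: 0.001
grasp_force: 0.0
```

```bash
python3 - <<'E'
from h import *
print(manip.state()["contact_force"])
f=grab_frame("side");save(f,"side1");P=cloud(f)
d=cv2.resize(f["pixels"][180:310,230:440],None,fx=3.5,fy=3.5)[:,:,::-1];cv2.imwrite("pics/s1c.png",d)
E
```

```text
[-0.7946586  -0.02057699  0.79764666]
```

View pics/s1c.png

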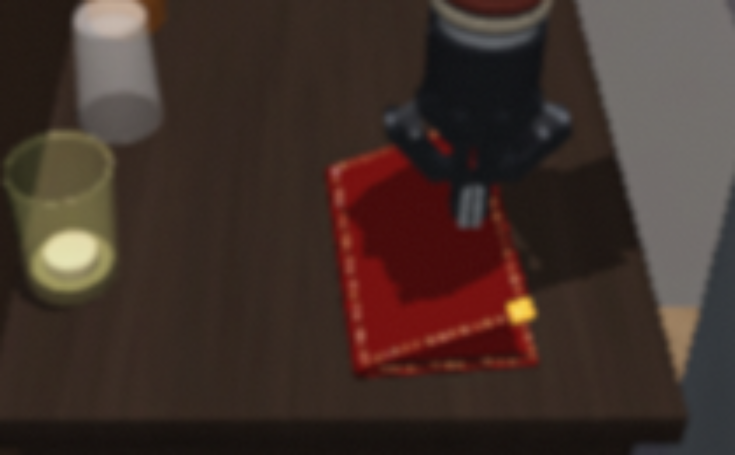

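The cover is lower but still ajar: its lip, with the yellow corner tab at crop (520,310), stands above the back leaf. I'll measure the angle.

```bash
cat >> h.py <<'E'
def folder(name="side",zmin=-.004):
    f=grab_frame(name);P=cloud(f);hsv=cv2.cvtColor(f["pixels"],cv2.COLOR_RGB2HSV)
    x,y,z=P[...,0],P[...,1],P[...,2]
    m=(x>.3)&(x<.64)&(y>.03)&(y<.46)&(z<.12)&(z>zmin)&(hsv[...,1]>140)&((hsv[...,0]<8)|(hsv[...,0]>172))
    k,lab,st,_=cv2.connectedComponentsWithStats(m.astype(np.uint8))
    Q=P[lab==1+np.argmax(st[1:,4])]; A=Q
    for _ in range(8):
        c=Q.mean(0);n=np.linalg.svd(Q-c,full_matrices=False)[2][2];r=(A-c)@n;Q=A[abs(r)<.004]
    n*=np.sign(n[2])
    (cx,cy),(w,h),a=cv2.minAreaRect((A[:,:2]*1000).astype(np.float32))
    print(name,len(A),len(Q),"c",c.round(4),"n",n.round(3),"rect",round(cx,1),round(cy,1),round(w,1),round(h,1),round(a,2),"z",np.percentile(A[:,2],[1,50,99]).round(4), "box",A.min(0).round(3),A.max(0).round(3))
    return f,A
E
python3 -c "
from h import *
folder('side');f,A=folder('scene');save(f,'scene1')"
```

```text
side 2874 2386 c [0.4757 0.2551 0.0284] n [0.351 0.03  0.936] rect 461.2 216.5 136.2 237.5 4.88 z [-0.0004  0.0242  0.0533] box [ 0.39   0.099 -0.004] [0.536 0.339 0.119]
scene 1560 1236 c [0.4645 0.2104 0.0325] n [0.352 0.028 0.936] rect 459.7 246.0 143.9 223.3 5.15 z [0.0002 0.027  0.0535] box [ 0.389  0.135 -0.003] [0.54  0.359 0.11 ]
```

View pics/scene1.png

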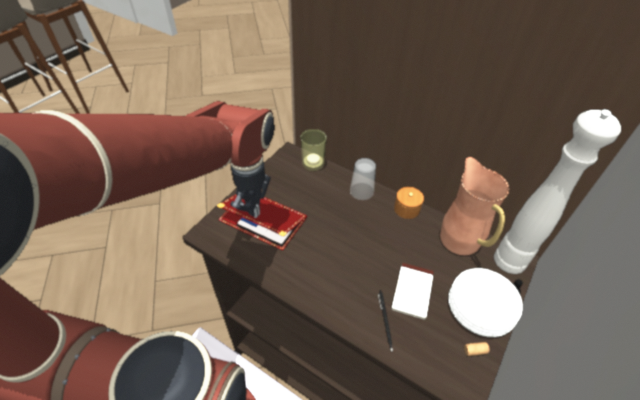

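```bash
python3 - <<'E'
from h import *
print(manip.finger_overhang, manip.state()["tool_pos"],manip.state()["contact_force"])
for n in ("side","scene"):
    f=grab_frame(n);P=cloud(f);hsv=cv2.cvtColor(f["pixels"],cv2.COLOR_RGB2HSV)
    m=(abs(P[...,0]-.435)<.04)&(abs(P[...,1]-.233)<.04)&(hsv[...,1]<110)
    q=P[m&(P[...,2]>.0)&(P[...,2]<.1)]
    for lo in np.arange(0,.1,.01):
        s=q[(q[:,2]>=lo)&(q[:,2]<lo+.01)]
        if len(s): print(n,round(lo,2),len(s),s.min(0).round(3),s.max(0).round(3))
f=grab_frame("wrist");save(f,"w1")
E
```

```text
0.014 [0.43524973 0.23323438 0.02226482] [-0.19598111 -0.17732604  0.44415083]
side 0.04 3 [0.427 0.237 0.047] [0.442 0.242 0.049]
side 0.05 25 [0.425 0.239 0.051] [0.447 0.245 0.06 ]
side 0.06 29 [0.426 0.238 0.06 ] [0.448 0.245 0.07 ]
side 0.07 33 [0.424 0.238 0.07 ] [0.448 0.246 0.08 ]
side 0.08 36 [0.409 0.223 0.08 ] [0.45  0.247 0.09 ]
side 0.09 78 [0.403 0.223 0.09 ] [0.462 0.248 0.1  ]
scene 0.0 268 [0.395 0.193 0.   ] [0.439 0.272 0.009]
scene 0.02 1 [0.474 0.254 0.028] [0.474 0.254 0.028]
scene 0.03 6 [0.443 0.232 0.03 ] [0.471 0.251 0.038]
scene 0.04 13 [0.408 0.194 0.041] [0.445 0.243 0.05 ]
scene 0.05 27 [0.406 0.199 0.05 ] [0.446 0.248 0.06 ]
scene 0.06 23 [0.42  0.223 0.061] [0.446 0.24  0.07 ]
scene 0.07 29 [0.419 0.224 0.07 ] [0.445 0.234 0.08 ]
scene 0.08 13 [0.419 0.223 0.082] [0.441 0.229 0.09 ]
scene 0.09 54 [0.403 0.221 0.09 ] [0.467 0.248 0.1  ]
```

View pics/w1.png

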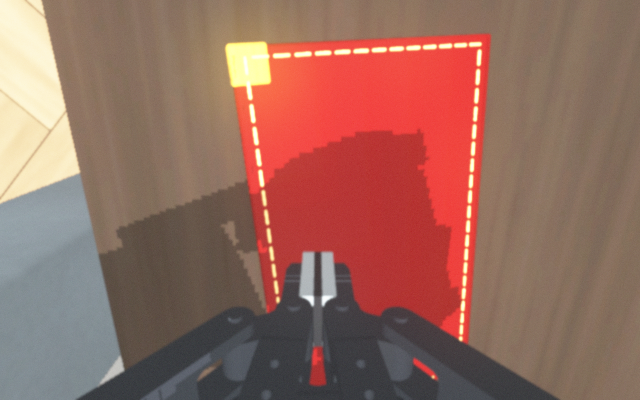

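The wrist view shows the closed fingertips at (318,255) resting on the cover, whose yellow tab is at (248,63). I'll work out the tip's height relative to the TCP.

```bash
python3 - <<'E'
from h import *
from scipy.spatial.transform import Rotation as Ro
s=manip.state();f=grab_frame("wrist");T=np.array(f["T_tool_cam"]);z=f["z_map"]
v,u=np.mgrid[0:400,0:640]
p=np.stack([(u-f["cx"])/f["fx"]*z,(v-f["cy"])/f["fy"]*z,z],-1)@T[:3,:3].T+T[:3,3]
q=s["tool_rot"];R=Ro.from_quat([q[1],q[2],q[3],q[0]]).as_matrix()
W=p@R.T+s["tool_pos"]
print(T.round(3))
for (a,b) in [(310,256),(327,256),(310,270),(310,290),(290,275),(360,150),(360,60),(440,60),(470,200),(150,150),(560,100),(560,250),(318,240)]:
    print((a,b),round(float(z[b,a]),4),"tool",p[b,a].round(4),"world",W[b,a].round(4))
E
```

```text
[[-0.    -0.947 -0.321  0.084]
 [ 1.    -0.    -0.    -0.   ]
 [ 0.    -0.321  0.947 -0.168]
 [ 0.     0.     0.     1.   ]]
(310, 256) 0.1506 tool [ 0.0119 -0.0034 -0.0334] world [0.4318 0.2451 0.0557]
(327, 256) 0.15 tool [ 0.0121  0.0039 -0.0339] world [0.4391 0.2454 0.0562]
(310, 270) 0.1395 tool [ 0.0118 -0.0032 -0.0451] world [0.432  0.245  0.0674]
(310, 290) 0.1251 tool [ 0.0124 -0.0029 -0.0601] world [0.4323 0.2456 0.0824]
(290, 275) 0.1437 tool [ 0.0077 -0.0116 -0.042 ] world [0.4236 0.2409 0.0643]
(360, 150) 0.1554 tool [ 0.0546  0.0189 -0.0138] world [0.4539 0.2879 0.036 ]
(360, 60) 0.144 tool [ 0.0922  0.0175 -0.0132] world [0.4524 0.3255 0.0354]
(440, 60) 0.1577 tool [0.093  0.0556 0.0017] world [0.4905 0.3265 0.0206]
(470, 200) 0.1873 tool [0.023  0.0823 0.0092] world [0.5175 0.2566 0.0131]
(150, 150) 0.1906 tool [ 0.048  -0.0923  0.0211] world [0.3427 0.2809 0.0012]
(560, 100) 0.1813 tool [0.0745 0.1267 0.0203] world [0.5617 0.3083 0.002 ]
(560, 250) 0.2105 tool [-0.0133  0.1472  0.0214] world [0.5825 0.2206 0.0009]
(318, 240) 0.1606 tool [ 0.0141  0.0001 -0.022 ] world [0.4353 0.2473 0.0443]
```

```bash
python3 - <<'E'
from h import *
for n in("side","scene"):
    P=np.load(f"/tmp/{n}.npz")["P"]
    m=(np.hypot(P[...,0]-.208,P[...,1]-.589)<.09)
    q=P[m]
    for lo in np.arange(.15,.30,.01):
        s=q[(q[:,2]>=lo)&(q[:,2]<lo+.01)]
        if len(s): print(n,round(lo,2),len(s),s.min(0).round(3),s.max(0).round(3))
E
```

```text
side 0.24 61 [0.184 0.538 0.243] [0.235 0.64  0.25 ]
side 0.25 179 [0.185 0.538 0.25 ] [0.237 0.644 0.26 ]
side 0.26 184 [0.185 0.539 0.26 ] [0.236 0.644 0.27 ]
side 0.27 129 [0.191 0.538 0.27 ] [0.236 0.644 0.28 ]
side 0.28 80 [0.193 0.524 0.28 ] [0.239 0.639 0.29 ]
side 0.29 312 [0.194 0.514 0.29 ] [0.245 0.662 0.3  ]
scene 0.24 18 [0.181 0.54  0.243] [0.231 0.629 0.25 ]
scene 0.25 44 [0.18  0.532 0.25 ] [0.201 0.549 0.26 ]
scene 0.26 52 [0.18  0.534 0.26 ] [0.23 0.63 0.27]
scene 0.27 38 [0.179 0.534 0.271] [0.199 0.547 0.279]
scene 0.28 3 [0.173 0.521 0.289] [0.201 0.538 0.29 ]
scene 0.29 86 [0.171 0.515 0.291] [0.204 0.554 0.3  ]
```

The depth images disagree with the stated tool frame. The fingertips end about 24 mm behind the reported TCP when shut and 37 mm when open, where the text says 14 mm ahead. So the tips are really touching the cover at z ≈ 0.045, and I'll go by the measured value.

>>> {"op": "servo_tool", "data": {"deltas": [[[0, 0, 0, -0.005, 0], [0, 0, 0, -0.005, 0], [0, 0, 0, -0.005, 0], [0, 0, 0, -0.005, 0], [0, 0, 0, -0.004, 0], [0, 0, 0, -0.003, 0], [0, 0, 0, -0.002, 0], [0, 0, 0, 0, 0]]]}}

```text
time: 5.25
tool_pos: [0.4351, 0.2332, -0.007]
tool_rot: [-0.0, 0.706, 0.709, -0.0]
contact_force: [0.0, 0.3, -0.2]
gripper_width: -0.002
grasp_force: 0.0
```

```bash
python3 -c "
from h import *
folder('side');folder('scene');print(manip.state()['contact_force'])"
```

```text
side 2557 2301 c [0.4725 0.2582 0.0138] n [0.066 0.006 0.998] rect 461.6 225.3 133.9 219.4 4.82 z [-0.0004  0.0135  0.0611] box [ 0.392  0.119 -0.003] [0.536 0.339 0.109]
scene 1988 1778 c [0.4565 0.2105 0.0146] n [0.065 0.005 0.998] rect 452.3 235.0 161.1 202.9 5.81 z [0.0006 0.0144 0.0213] box [ 0.371  0.133 -0.003] [0.54  0.339 0.109]
[ 0.74081517 -0.05039665  0.79878503]
```

>>> {"op": "servo_tool", "data": {"deltas": [[[0, 0, 0, -0.002, 0], [0, 0, 0, -0.002, 0], [0, 0, 0, -0.001, 0], [0, 0, 0, -0.001, 0], [0, 0, 0, -0.0005, 0], [0, 0, 0, 0, 0], [0, 0, 0, 0, 0], [0, 0, 0, 0, 0]]]}}

```text
time: 6.15
tool_pos: [0.4353, 0.2332, -0.0132]
tool_rot: [0.0, 0.706, 0.709, -0.0]
contact_force: [0.1, -0.2, 0.8]
gripper_width: 0.001
grasp_force: 0.0
```

```bash
python3 -c "
from h import *
folder('side');folder('scene');print(manip.state()['contact_force'])"
```

```text
side 2467 2261 c [0.4724 0.2585 0.0106] n [ 0.002 -0.     1.   ] rect 462.7 227.6 131.4 216.5 4.79 z [-0.0003  0.0105  0.0438] box [ 0.392  0.123 -0.003] [0.536 0.339 0.102]
scene 1972 1809 c [0.4567 0.2095 0.0103] n [ 0.002 -0.002  1.   ] rect 451.8 238.3 163.8 207.9 4.98 z [-0.0004  0.0103  0.0162] box [ 0.371  0.132 -0.003] [0.54  0.343 0.105]
[-0.59207062  0.1431693  -0.24177275]
```

>>> {"op": "servo_tool", "data": {"deltas": [[[0, 0, 0, -0.0005, 0], [0, 0, 0, 0, 0], [0, 0, 0, -0.0005, 0], [0, 0, 0, 0, 0], [0, 0, 0, -0.0005, 0], [0, 0, 0, 0, 0], [0, 0, 0, 0, 0], [0, 0, 0, 0, 0]]]}}

```text
time: 7.05
tool_pos: [0.4354, 0.2333, -0.0136]
tool_rot: [-0.0, 0.706, 0.709, -0.0]
contact_force: [-3.0, -2.2, 10.0]
gripper_width: -0.001
grasp_force: 4.5
```

The cover is shut: its top sits at 10.5 mm, it is level, and the fingers now meet a firm 10 N. I'll lift off and go behind the right end with the fingers open.

>>> {"op": "servo_tool", "data": {"deltas": [[[0, 0, 0, 0.01, 0], [0, 0, 0, 0.04, 0], [0, 0.01, -0.03, 0.01, 0], [100, 0.01, -0.04, 0, 0], [100, 0.01, -0.04, 0, 0], [100, 0, -0.023, 0, 0], [100, 0, 0, -0.02, 0], [100, 0, 0, -0.02, 0]]]}}

```text
time: 7.85
tool_pos: [0.4666, 0.0994, 0.0061]
tool_rot: [0.001, 0.706, 0.708, 0.001]
contact_force: [0.0, 0.2, -0.1]
gripper_width: 0.847
grasp_force: 0.0
```

```bash
python3 - <<'E'
from h import *
folder('side');f,A=folder('scene')
print(manip.state()["tool_pos"])
for n in ("side","scene"):
    f=grab_frame(n);P=cloud(f);hsv=cv2.cvtColor(f["pixels"],cv2.COLOR_RGB2HSV)
    m=(abs(P[...,0]-.466)<.08)&(abs(P[...,1]-.10)<.025)
    q=P[m&(P[...,2]>.006)&(P[...,2]<.1)]
    for lo in np.arange(.03,.1,.01):
        s=q[(q[:,2]>=lo)&(q[:,2]<lo+.01)]
        if len(s): print(n,round(lo,3),len(s),s.min(0).round(3),s.max(0).round(3))
E
```

```text
side 3020 2813 c [0.4664 0.2427 0.0105] n [ 0.001 -0.001  1.   ] rect 462.5 225.1 132.3 220.2 4.83 z [-0.0009  0.0104  0.0134] box [ 0.392  0.116 -0.003] [0.533 0.34  0.015]
scene 2241 2123 c [0.4542 0.2431 0.0103] n [-0.002 -0.001  1.   ] rect 463.5 225.5 237.5 143.0 89.41 z [0.0003 0.0102 0.0141] box [ 0.391  0.107 -0.004] [0.535 0.344 0.118]
[0.46280156 0.0997748  0.0028572 ]
side 0.03 1 [0.422 0.088 0.04 ] [0.422 0.088 0.04 ]
side 0.04 16 [0.411 0.104 0.043] [0.519 0.112 0.05 ]
side 0.05 28 [0.411 0.105 0.052] [0.519 0.112 0.059]
side 0.06 35 [0.409 0.098 0.06 ] [0.52  0.113 0.07 ]
side 0.07 28 [0.41  0.096 0.07 ] [0.522 0.113 0.08 ]
side 0.08 52 [0.393 0.094 0.08 ] [0.536 0.116 0.09 ]
side 0.09 128 [0.391 0.089 0.09 ] [0.539 0.117 0.1  ]
scene 0.04 25 [0.412 0.092 0.04 ] [0.511 0.113 0.05 ]
scene 0.05 44 [0.406 0.09  0.05 ] [0.51  0.113 0.06 ]
scene 0.06 37 [0.404 0.091 0.06 ] [0.511 0.11  0.07 ]
scene 0.07 29 [0.407 0.091 0.07 ] [0.511 0.107 0.08 ]
scene 0.08 23 [0.39  0.088 0.08 ] [0.529 0.102 0.09 ]
scene 0.09 98 [0.387 0.085 0.09 ] [0.535 0.116 0.1  ]
```

>>> {"op": "servo_tool", "data": {"deltas": [[[100, 0.003, 0, -0.015, 0], [100, 0, 0, -0.015, 0], [100, 0, 0, -0.005, 0], [100, 0, 0, -0.002, 0], [100, 0, 0.005, 0, 0], [100, 0, 0.005, 0, 0], [100, 0, 0.005, 0, 0], [100, 0, 0.005, 0, 0]]]}}

```text
time: 8.85
tool_pos: [0.4686, 0.1205, -0.0312]
tool_rot: [0.0, 0.705, 0.709, -0.0]
contact_force: [-1.1, -2.8, 1.7]
gripper_width: 1.001
grasp_force: 1.5
```

>>> {"op": "servo_tool", "data": {"deltas": [[[100, 0, 0.004, 0, 0], [100, 0, 0.004, 0, 0], [100, 0, 0.004, 0, 0], [100, 0, 0.004, 0, 0], [100, 0, 0.004, 0, 0], [100, 0, 0.004, 0, 0], [100, 0, 0.004, 0, 0], [100, 0, 0.004, 0, 0]]]}}

```text
time: 9.65
tool_pos: [0.4686, 0.1527, -0.0317]
tool_rot: [0.0, 0.706, 0.708, 0.0]
contact_force: [-0.3, -3.3, 2.7]
gripper_width: 0.999
grasp_force: 1.9
```

```bash
cat >> h.py <<'E'
def fit(name):
    f,A=folder(name)
    A=A[(A[:,2]>.006)&(A[:,2]<.015)]
    # top face rectangle, robust: iterate yaw
    xy=A[:,:2];best=None
    for y in np.radians(np.arange(-10,10,.25)):
        e=np.array([np.cos(y),np.sin(y)]);l=np.array([-e[1],e[0]])
        t=np.percentile(xy@e,[.7,99.3]);s=np.percentile(xy@l,[.7,99.3]);a=np.ptp(t)*np.ptp(s)
        if best is None or a<best[0]:best=(a,np.degrees(y),t,s,t.mean()*e+s.mean()*l)
    print(name,"yaw",best[1],"x'",best[2].round(4),"y'",best[3].round(4),"centre",best[4].round(4))
    return f
E
python3 -c "
from h import *
fit('scene');save(fit('side'),'side2');s=manip.state();print(s['tool_pos'],s['contact_force'])"
```

```text
scene 1794 1727 c [0.4595 0.2828 0.0104] n [0.001 0.    1.   ] rect 472.1 261.2 203.5 135.9 88.26 z [0.0021 0.0103 0.0142] box [ 0.401  0.161 -0.003] [0.541 0.363 0.117]
scene yaw -0.25 x' [0.4062 0.5263] y' [0.1965 0.3621] centre [0.4675 0.2773]
side 3271 3040 c [0.4745 0.2738 0.0106] n [ 0.002 -0.001  1.   ] rect 470.4 256.8 131.5 219.1 0.07 z [-0.0009  0.0105  0.0135] box [ 0.405  0.147 -0.003] [0.536 0.366 0.015]
side yaw -0.5 x' [0.41   0.5322] y' [0.1711 0.3688] centre [0.4734 0.2658]
[ 0.46855887  0.1531995  -0.0317097 ] [ 0.64435658 -0.78616258 -0.51474705]
```

View pics/side2.png

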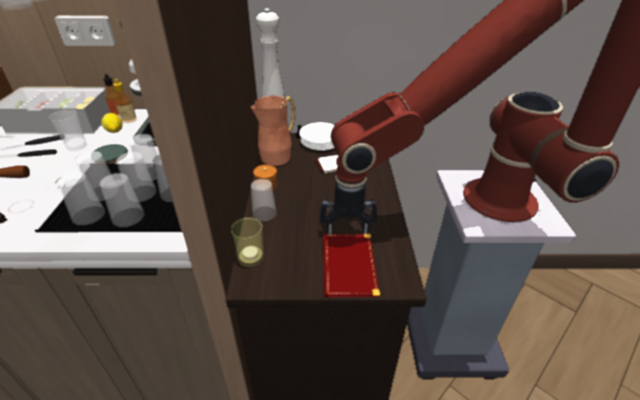

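The folder is squared up at image (350,265), with both fingers on its right end. Its left end is about at the stand's edge, so I'll keep pushing.

>>> {"op": "servo_tool", "data": {"deltas": [[[100, 0, 0.006, 0, 0], [100, 0, 0.006, 0, 0], [100, 0, 0.006, 0, 0], [100, 0, 0.006, 0, 0], [100, 0, 0.006, 0, 0], [100, 0, 0.006, 0, 0], [100, 0, 0.005, 0, 0], [100, 0, 0.003, 0, 0]]]}}

```text
time: 10.55
tool_pos: [0.4682, 0.1968, -0.0318]
tool_rot: [-0.0, 0.706, 0.709, -0.0]
contact_force: [0.1, -3.0, 0.8]
gripper_width: 1.005
grasp_force: 1.4
```

```bash
cat > ends.py <<'E'
from h import *
s=manip.state();print(s['tool_pos'],s['contact_force'])
for n in("scene","side"):
    f=grab_frame(n);P=cloud(f);hsv=cv2.cvtColor(f["pixels"],cv2.COLOR_RGB2HSV)
    x,y,z=P[...,0],P[...,1],P[...,2]
    m=(x>.39)&(x<.56)&(y>.2)&(y<.45)&(z>.005)&(z<.016)
    A=P[m]
    for q in np.arange(.415,.53,.015):
        b=A[abs(A[:,0]-q)<.0075]
        if len(b):print(n,round(q,3),"max y",b[:,1].max().round(4),"min",b[:,1].min().round(4))
    for q in np.arange(.25,.42,.04):
        b=A[abs(A[:,1]-q)<.01]
        if len(b):print(n,"y",round(q,3),b[:,0].min().round(4),b[:,0].max().round(4))
    e=P[(x>.33)&(x<.39)&(abs(z)<.004)];print("stand edge",np.percentile(e[:,1],99.8))
    r=A;c=r.mean(0);k=np.linalg.svd(r-c,full_matrices=False)[2][2];print("normal",k.round(4),c.round(4))
E
python3 ends.py
```

```text
[ 0.46819432  0.1967901  -0.03176151] [ 0.11538891 -3.02469164  0.82882756]
scene 0.415 max y 0.4121 min 0.2025
scene 0.43 max y 0.4089 min 0.246
scene 0.445 max y 0.41 min 0.2102
scene 0.46 max y 0.4103 min 0.208
scene 0.475 max y 0.4107 min 0.2097
scene 0.49 max y 0.409 min 0.2092
scene 0.505 max y 0.4062 min 0.2004
scene 0.52 max y 0.3886 min 0.2154
scene y 0.25 0.4053 0.4779
scene y 0.29 0.4064 0.5118
scene y 0.33 0.4055 0.5297
scene y 0.37 0.407 0.5289
scene y 0.41 0.4049 0.4983
stand edge 0.3689280403518069
normal [-0.0011 -0.0024  1.    ] [0.4585 0.3253 0.0104]
side 0.415 max y 0.4091 min 0.2019
side 0.43 max y 0.4083 min 0.2062
side 0.445 max y 0.4087 min 0.2082
side 0.46 max y 0.4091 min 0.2085
side 0.475 max y 0.4097 min 0.207
side 0.49 max y 0.4088 min 0.2099
side 0.505 max y 0.4093 min 0.2095
side 0.52 max y 0.4111 min 0.2026
side y 0.25 0.411 0.5344
side y 0.29 0.411 0.5349
side y 0.33 0.4105 0.5352
side y 0.37 0.4105 0.5337
side y 0.41 0.4097 0.5341
stand edge 0.37178762534552345
normal [-1.1e-03  1.0e-04 -1.0e+00] [0.473  0.3182 0.0106]
```

>>> {"op": "servo_tool", "data": {"deltas": [[[100, 0, 0.003, 0, 0], [100, 0, 0.003, 0, 0], [100, 0, 0.003, 0, 0], [100, 0, 0.0015, 0, 0], [100, 0, 0, 0, 0], [100, 0, 0, 0, 0], [100, 0, 0, 0, 0], [100, 0, 0, 0, 0]]]}}

```text
time: 11.45
tool_pos: [0.4684, 0.207, -0.0316]
tool_rot: [-0.0, 0.706, 0.708, 0.0]
contact_force: [-0.1, 0.1, 0.4]
gripper_width: 0.999
grasp_force: 0.0
```

```bash
python3 ends.py | grep -v "side y\|scene y"
```

```text
[ 0.46840987  0.20696972 -0.03159435] [-0.11712807  0.08058961  0.3568983 ]
scene 0.415 max y 0.4197 min 0.2013
scene 0.43 max y 0.4208 min 0.2556
scene 0.445 max y 0.4197 min 0.221
scene 0.46 max y 0.4216 min 0.2196
scene 0.475 max y 0.4198 min 0.2206
scene 0.49 max y 0.4195 min 0.2187
scene 0.505 max y 0.4128 min 0.2001
scene 0.52 max y 0.4005 min 0.2012
stand edge 0.36903765886980505
normal [ 0.0033  0.0014 -1.    ] [0.459  0.3348 0.0104]
side 0.415 max y 0.4189 min 0.2133
side 0.43 max y 0.4196 min 0.2169
side 0.445 max y 0.419 min 0.2199
side 0.46 max y 0.4195 min 0.2198
side 0.475 max y 0.4186 min 0.2188
side 0.49 max y 0.4189 min 0.2201
side 0.505 max y 0.4188 min 0.2191
side 0.52 max y 0.4199 min 0.2132
stand edge 0.3708536683154676
normal [-2.3e-03 -6.0e-04 -1.0e+00] [0.4731 0.3285 0.0106]
```

Left end is at y ≈ 0.4195–0.420, square. Now I'll back off and check.

>>> {"op": "servo_tool", "data": {"deltas": [[[100, 0, -0.01, 0, 0], [100, 0, -0.03, 0, 0], [100, 0, -0.02, 0.02, 0], [100, 0, 0, 0.05, 0], [100, 0, 0, 0.05, 0], [100, 0, 0, 0.04, 0], [100, 0, 0, 0, 0], [100, 0, 0, 0, 0]]]}}

```text
time: 12.35
tool_pos: [0.4691, 0.1464, 0.1296]
tool_rot: [0.001, 0.706, 0.708, 0.001]
contact_force: [0.9, -0.0, 0.2]
gripper_width: 1.0
grasp_force: 0.0
```

```bash
python3 ends.py; python3 -c "
from h import *
save(grab_frame('side'),'side3')"
```

```text
[0.46911715 0.14639128 0.12963381] [ 0.85982368 -0.0261855   0.24892629]
scene 0.415 max y 0.4196 min 0.219
scene 0.43 max y 0.4189 min 0.2187
scene 0.445 max y 0.421 min 0.2208
scene 0.46 max y 0.421 min 0.2206
scene 0.475 max y 0.4215 min 0.2195
scene 0.49 max y 0.4206 min 0.2195
scene 0.505 max y 0.4191 min 0.2198
scene 0.52 max y 0.4198 min 0.2182
scene y 0.25 0.4067 0.5233
scene y 0.29 0.4064 0.5318
scene y 0.33 0.4051 0.5292
scene y 0.37 0.4053 0.5288
scene y 0.41 0.4057 0.5309
stand edge 0.3688346507806195
normal [ 0.0016 -0.0013  1.    ] [0.4651 0.3166 0.0104]
side 0.415 max y 0.4204 min 0.2209
side 0.43 max y 0.4192 min 0.2199
side 0.445 max y 0.4191 min 0.2196
side 0.46 max y 0.4195 min 0.2208
side 0.475 max y 0.419 min 0.2175
side 0.49 max y 0.4196 min 0.2195
side 0.505 max y 0.4204 min 0.2211
side 0.52 max y 0.4196 min 0.2199
side y 0.25 0.4114 0.5344
side y 0.29 0.4111 0.5349
side y 0.33 0.4108 0.5353
side y 0.37 0.4102 0.5337
side y 0.41 0.4106 0.5342
stand edge 0.37093422902163825
normal [-2.5e-03 -4.0e-04 -1.0e+00] [0.4731 0.3289 0.0106]
```

View pics/side3.png

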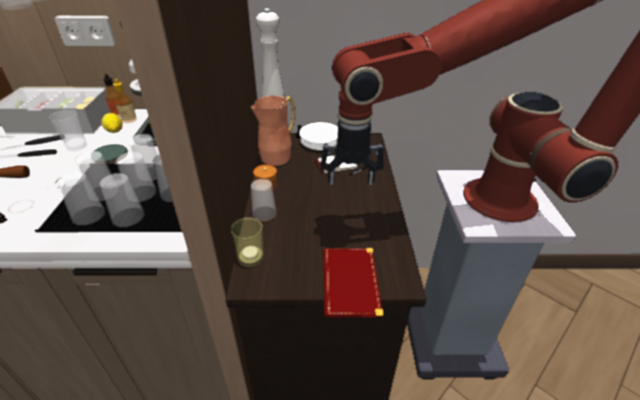

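The folder lies shut and square at (350,282), sticking out 50 mm over the edge. The candle glass, tumbler and salt cellar haven't moved, and the arm is clear.

```bash
python3 -c "
from plant import manip
print(manip.job_done())"
```

```text
the job is handed in; nothing more can be done
None
```

I pressed the cover shut on the stand, pushed the folder until its left end stuck out about 50 mm (within about 1 mm by camera), flat and square to the edge, and handed the job in. No other object was touched, and the fingertips proved to be about 38 mm farther back along the tool than stated, so I used the measured position.

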